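Square a carton in the nest and snap the hold-down lever over it

ROBOT

A 6-joint arm with a two-finger parallel gripper is mounted at the origin on a cart in front of the work surface, level with it; the furniture and walls round the work are solid. World frame = base frame: x ahead of the robot, y to its left, z up, the work surface at z = 0. Lengths are in m, angles in degrees, forces in N, time in s.
With the tool pointing down it reaches from about 0.35 to 0.875 m from the base axis. Payload 4.2 kg.
Tool frame: the origin (TCP) lies on the centre line of the jaws, within the pads' length; the fingertips stand 25 mm ahead of it and the grasp point (between the pads) lies 6 mm ahead of it; z points along the fingers, y is the line along which they close (so a half turn about z gives the same grasp; the last joint's range is limited). The gripper opens to 87 mm and grips with 3 to 60 N. Pads are 19 mm wide; open, the fingers measure 117 mm over their backs; the gripper's body (75 mm by 190 mm) begins 51 mm behind the grasp point.
Start: joints at [-50.386, 22.042, 0.453, 0, -68.411, -14.817], TCP at [0.262, -0.567, 0.223] pointing down, gripper open.
Joint ranges: [-179.83, 179.83], [-69.29, 118.12], [-61.27, 80.66], [-181.25, 117.63], [-171.15, -9.14], [-177.46, 177.46]. Speed limits (degrees/s): [159.86, 159.86, 180, 180, 180, 180].

INTERFACE

Orientations are given as a 3x3 rotation matrix whose columns are the frame's x, y, z axes.
In Python, from bench import sensors, grab_frame, arm, models gives the robot as it stands.
- The arm moves only by the tool apply_moves, never from a script. Its argument "motion" is a list of rows, each a list of 6 numbers: the shift along the tool's x, y, z in units of 30 mm (1.0 is 30 mm), then the turn, a rotation vector about the tool's x, y, z in units of 5 degrees (1.0 is 5 degrees). In form: [[x, y, z, rx, ry, rz], ...]. A call has 1 to 8 rows; each row shifts and turns the commanded pose from where the row before left it, along the tool's axes as they then stand; what a row does not reach is not made up. A row lasts 1/8 s, in which the tool goes at most 62.5 mm and 10.7 degrees, less where a joint would pass 70% of its speed; a pose out of reach is approached as far as the arm can. A call is refused whole if a number of a shift passes 1 or a number of a turn 1, either way. A call with a gripper value outside its range is refused whole. "grip" is the closure, from 0 (fully open) to 1 (shut), set as the call begins (left out, the last holds). The fingers move at their own pace and stop on an object; the grip force is fixed at half the most. Time passes only in rows, so rows that do not move let the fingers close. It gives the time, the measured TCP pose, the force, the opening and the grip force at its end, in the units of the state.
- sensors.observe(): the state, without advancing time (a new reading comes with each control period).
- grab_frame(name): name is "side" or "top" or "wrist"; returns a dict with "pixels" (384x512x3 uint8, red, green, blue), "intrinsics" (3x3 intrinsics, pixels), "extrinsics" (4x4, takes a point from world to camera coordinates). Camera axes: x right, y down, z forward; pixel columns grow to the right and rows downward; lengths in m; the calibration is good to about 2 mm. A picture is of the moment at which its call begins. There is no depth.
- arm.close_job(): hands the job in; it is judged then, once.
Trained networks look in a picture, given as the dict that the camera call returned (one of the last four; its "shot" number tells which), for a name from the list of things; names that differ only in an ending like _2 or _b are one class to them, and where a whole thing is asked for, a point or a joint stands for the part that bears it (a point fixed in the world has none). Each returns a list of dicts, best first, with "confidence" (0 to 1); they miss things now and then, are a little off and sometimes report something else, mostly with a low value. They report only what shows in the picture. A call takes as long as a camera call. They do not tell look-alikes from the thing itself.
- models.search_frame(picture, thing): "box" ([centre column, centre row, width, height] in pixels, round what is visible of it).
The state is a dict: "t": time; "joint_pos": joint angles; "qvel": joint speeds; "effort": joint torques, N m; "tool_pos": TCP position; "orientation": TCP orientation; "contact_force": force on the tool from outside, world axes, zero at the start; "wrist_torque": the same for the moment, N m; "width": opening from 0.0 (shut) to 1.0 (fully open); "grip_force": force on a finger pad.
Only numpy, scipy, OpenCV 4.12 (cv2) and the standard library are available. Lean on these libraries where they do the work, as an engineer would, in place of code of your own. Each camera call takes 0.05 s, during which the arm holds its last target. There are 200 camera calls.

TASK

The carton lies loose and askew on the squaring nest, the metal plate with two low grey fences and a blue-handled lever. Slide it home with the fingertips, square and snug against both fences, and only then push the blue lever over past its dead point so that it snaps down and its rubber foot holds the carton in the corner. Only push: do not lift or tip the carton, and leave the other things on the table where they are.

Things in the scene. Friction and masses are not known exactly. Their poses are not given: they have to be found in the camera images.
- seat (a point): Where the carton's centre lies when home: 41 mm above the table, on the fixed nest (plate 12 mm thick, x -89 to +66, y -120 to +125 mm from here, open to -x and -y). Level axes: +x to the far fence (inner face x = +39.5 mm, y -71 to +59), +y to the left fence (inner face y = +59 mm, x -45 to +39); z up. Fences are 12 mm thick and stand 30 mm above the plate.
- carton_mid (a point): Centre, half-way up, of the loose black carton on the nest: 78 mm (its x) by 117 mm (its y) by 58 mm high, 0.17 to 0.35 kg. It lies flat on the plate, 2 to 5 cm short of each fence and turned a little; its axes are parallel to the seat's when home.
- pivot (a point): Middle of the lever's level axis, which runs along the seat's x: 98 mm from the seat in its +y, 85 mm above the table, between two steel cheeks (31 mm over both, tops 98 mm above the table). A 90 mm steel arm with a rubber foot under its end turns with the lever: upright when open, level over the carton when locked.
- knob (a point): Centre of the blue ball (26 mm) at the end of the lever's blue handle (19 mm thick), 105 mm from the pivot. It swings in the seat's upright plane x = 0. Open: handle leans 28 degrees from upright toward the seat's +y, away from the carton, ball 178 mm above the table. Highest 190 mm. Locked: leans 67 degrees the other way, over the carton, ball 126 mm up.
- lever (a joint): Lever angle, rad: 0 open (on its stop), 0.70 dead point (handle 12 degrees past upright), about 1.66 locked with the foot on the carton, 1.74 if nothing is under the foot. A spring drives it away from the dead point both ways: it stays open until pushed toward the seat's -y (3 to 6 N level at the ball, less toward the dead point), then snaps over by itself.
- stamp_mid (a point): Wooden rubber stamp standing on the table, 70 mm tall: leave alone (centre, half-way up).
- glue_mid (a point): Glue stick standing on the table, 25 mm thick, 95 mm tall: leave alone (centre, half-way up).
- spare_mid (a point): A second carton, like the first, standing on the bare table: leave alone (centre, half-way up).
- pouch_mid (a point): Small foil pouch lying on the table, 100 x 62 x 25 mm: leave alone (centre).
- ink_mid (a point): Flat ink pad tin lying on the table, 72 x 107 x 17 mm: leave alone (centre).
Things that resemble listed ones, but are neither listed nor needed, are in the scene too. Leave any green look-alike of the part that bears carton_mid alone.

How it is judged:
By the outcome, as a careful person would: the job done as asked, in the order asked, and still so for the second after the job is handed in, with the robot touching nothing.
It also fails if it takes over 64 s, if anything falls off the work surface, if the arm or the gripper's body presses on something with over 40 N, if the wrist force passes 120 N, or if a joint passes its speed limit or range.

## Working session

There is one attempt and no reset: what is moved stays moved. The work goes in short steps, Python scripts to look and compute and a tool call to move; the robot and the scene stay as the last step left them, time stands still between calls to the robot, and variables do not carry over. Pictures are saved under pics/ and viewed, at most 10 in all, crops included, and the job is handed in when it is done.

Besides the shell and the picture viewer there is one more tool, called after ">>>" by a JSON object that holds its "fn" and its "kwargs". apply_moves: Moves the arm, as the interface text tells. Its arguments: {"type":"object","properties":{"motion":{"type":"array"},"grip":{"type":"number"}},"required":["motion"]}

```bash
mkdir -p pics; ls; python3 - <<'E'
from bench import sensors, grab_frame, arm, models
import cv2,numpy as np
s=sensors.observe(); print({k:np.round(v,3).tolist() for k,v in s.items()})
for n in ("top","side"):
    p=grab_frame(n); cv2.imwrite(f"pics/{n}0.png",cv2.resize(p["pixels"][:,:,::-1],(800,600),interpolation=cv2.INTER_CUBIC))
    np.savez(f"{n}.npz",K=p["intrinsics"],E=p["extrinsics"],px=p["pixels"])
    print(n,np.round(p["intrinsics"],1).tolist(),np.round(p["extrinsics"],4).tolist())
    for t in ("carton_mid","knob","pivot","lever","seat","spare_mid","stamp_mid","glue_mid"):
        try: print(t,[(round(d["confidence"],2),np.round(d["box"],1).tolist()) for d in models.search_frame(p,t)[:3]])
        except Exception as e: print(t,e)
E
```

```text
pics
{'t': 0.0, 'joint_pos': [-50.385, 22.091, 0.378, -0.03, -68.412, -14.815], 'qvel': [0.001, -0.038, 0.029, 0.042, 0.009, -0.041], 'effort': [0.001, -39.066, 18.741, 4.22, 0.011, -0.0], 'tool_pos': [0.262, -0.567, 0.222], 'orientation': [[-0.908, -0.419, -0.001], [-0.419, 0.908, 0.002], [0.0, 0.002, -1.0]], 'contact_force': [0.271, 0.488, -0.305], 'wrist_torque': [0.033, -0.04, 0.003], 'grip_force': 0.0, 'width': 1.003}
top [[475.3, 0.0, 246.9], [0.0, 475.3, 193.8], [0.0, 0.0, 1.0]] [[-0.0103, -0.9999, 0.004, -0.0013], [-0.9976, 0.01, -0.0688, 0.5846], [0.0688, -0.0047, -0.9976, 1.7212], [0.0, 0.0, 0.0, 1.0]]
carton_mid [(0.95, [255.1, 198.4, 33.1, 28.1]), (0.64, [308.2, 216.4, 34.5, 27.1]), (0.63, [274.3, 248.5, 32.4, 25.7])]
knob [(0.68, [208.3, 192.9, 24.2, 11.3]), (0.68, [237.6, 196.9, 82.2, 38.4]), (0.64, [253.1, 145.2, 6.2, 10.5])]
pivot [(0.89, [238.6, 196.9, 83.5, 41.4])]
lever [(0.65, [208.3, 189.4, 22.8, 9.3])]
seat [(0.92, [237.9, 195.4, 79.5, 43.3]), (0.64, [190.6, 146.4, 14.9, 30.3])]
spare_mid [(0.8, [354.4, 222.8, 36.5, 26.8])]
stamp_mid [(0.48, [218.8, 149.4, 16.0, 11.0]), (0.25, [252.0, 147.1, 6.2, 9.0])]
glue_mid [(0.57, [253.8, 145.6, 5.5, 10.1])]
side [[363.2, 0.0, 254.9], [0.0, 363.2, 188.3], [0.0, 0.0, 1.0]] [[0.8874, 0.461, -0.0012, -0.5211], [0.192, -0.3719, -0.9082, -0.0201], [-0.4191, 0.8057, -0.4186, 1.4099], [0.0, 0.0, 0.0, 1.0]]
carton_mid [(0.96, [241.4, 209.6, 34.9, 38.4]), (0.77, [259.8, 256.1, 50.3, 46.2]), (0.76, [189.8, 239.8, 42.8, 43.2])]
knob [(0.75, [271.8, 167.6, 12.6, 41.1])]
pivot [(0.86, [248.8, 194.8, 73.7, 90.5]), (0.54, [272.6, 167.4, 14.1, 40.0])]
lever [(0.49, [268.2, 166.9, 7.8, 37.5])]
seat [(0.88, [251.2, 193.5, 75.5, 87.8])]
spare_mid [(0.89, [136.5, 267.1, 59.4, 52.1])]
stamp_mid [(0.51, [315.6, 209.5, 18.2, 19.6])]
glue_mid [(0.74, [301.0, 220.7, 9.3, 34.8]), (0.52, [241.2, 208.8, 32.9, 35.7]), (0.42, [250.3, 193.9, 75.1, 91.4])]
```

View pics/top0.png

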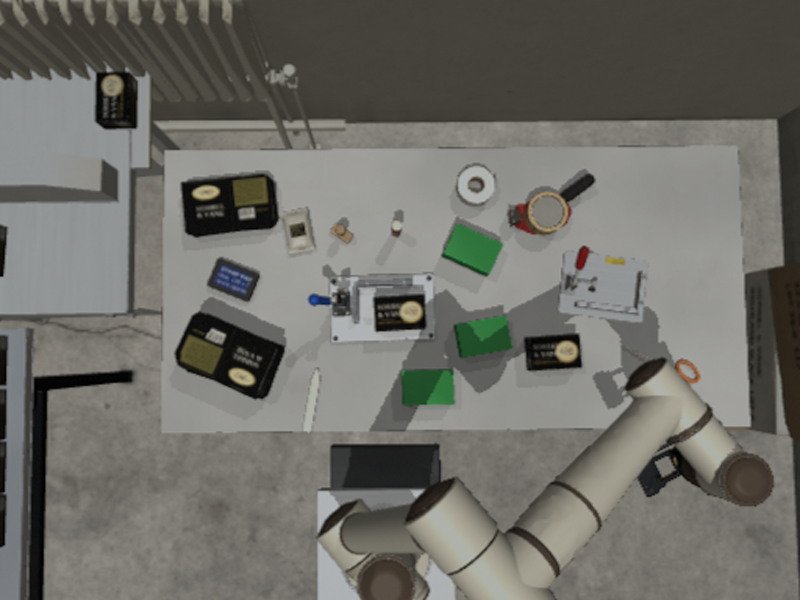

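View pics/side0.png

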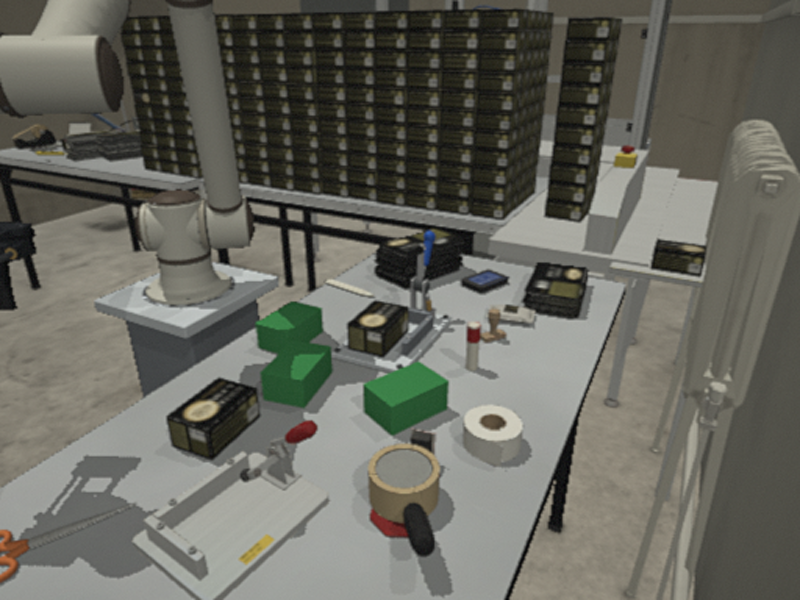

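The top view shows the nest around (382,308) of 800x600, with the loose carton at (400,313) and the blue ball at (315,300). The red-handled nest at (603,283) is a look-alike. The side view agrees: lever at (428,250), carton at (378,327). Next I'll get rough positions and the wrist camera mount.

```bash
cat > h.py <<'E'
import numpy as np, cv2
def ray(K,E,u,v):
    R=E[:3,:3];t=E[:3,3];return -R.T@t, R.T@np.linalg.solve(K,[u,v,1])
def at_z(K,E,u,v,z):
    o,d=ray(K,E,u,v);return o+d*(z-o[2])/d[2]
def proj(K,E,P):
    P=np.atleast_2d(P);c=P@E[:3,:3].T+E[:3,3];q=c@K.T;return q[:,:2]/q[:,2:]
E
python3 - <<'E'
from h import *
from bench import grab_frame,sensors
d=np.load("top.npz");K,E=d["K"],d["E"]
f=.64
for n,u,v,z in [("FL?",331,276,.012),("",433,273,.012),("",435,340,.012),("",331,343,.012),("ball",315,300,.178),("carton",400,313,.07),("spare",553,352,.058),("glue",396,226,.09),("stamp",341,232,.06),("g1",483,337,.058),("g2",428,387,.058),("g3",472,249,.06)]:
    print(n,np.round(at_z(K,E,u*f,v*f,z),3))
w=grab_frame("wrist");s=sensors.observe()
T=np.eye(4);T[:3,:3]=s["orientation"];T[:3,3]=s["tool_pos"]
print(np.round(w["intrinsics"],1).tolist(),np.round(w["extrinsics"]@T,4).tolist())
E
```

```text
FL? [0.65  0.121 0.012]
 [ 0.654 -0.12   0.012]
 [ 0.496 -0.122  0.012]
 [0.492 0.122 0.012]
ball [0.581 0.144 0.178]
carton [ 0.557 -0.039  0.07 ]
spare [ 0.465 -0.388  0.058]
glue [ 0.754 -0.032  0.09 ]
stamp [0.746 0.094 0.06 ]
g1 [ 0.501 -0.229  0.058]
g2 [ 0.389 -0.101  0.058]
g3 [ 0.704 -0.207  0.06 ]
[[301.6, 0.0, 257.5], [0.0, 301.6, 192.4], [0.0, 0.0, 1.0]] [[-0.0007, 1.0, 0.001, -0.0001], [-0.9625, -0.0004, -0.2713, 0.0284], [-0.2713, -0.0011, 0.9625, 0.1749], [0.0, 0.0, 0.0, 1.0]]
```

>>> {"fn": "apply_moves", "kwargs": {"motion": [[0,1,-0.5,0,0,1],[0,1,-0.5,0,0,1],[0,1,0,0,0,1],[0,1,0,0,0,1],[0,1,0,0,0,1],[-0.5,1,0,0,0,0],[-0.5,1,0,0,0,0],[-0.5,1,0,0,0,0]]}}

```text
t: 1.95
tool_pos: [0.2697, -0.3327, 0.2532]
orientation: [[-1.0, 0.004, 0.001], [0.004, 1.0, -0.0], [-0.001, -0.0, -1.0]]
contact_force: [-0.3, 0.1, -0.5]
width: 0.998
grip_force: 0.0
```

>>> {"fn": "apply_moves", "kwargs": {"motion": [[-0.5,1,0,0,0,0],[-0.5,1,0,0,0,0],[-0.5,1,0,0,0,0],[-0.5,1,0,0,0,0],[-0.5,1,0,0,0,0],[-0.5,1,0,0,0,0],[-0.5,1,0,0,0,0],[-0.5,1,0,0,0,0]]}}

```text
t: 2.95
tool_pos: [0.3907, -0.0929, 0.2532]
orientation: [[-1.0, 0.003, 0.001], [0.003, 1.0, 0.0], [-0.001, 0.0, -1.0]]
contact_force: [0.7, -0.7, 1.5]
width: 1.0
grip_force: 0.0
```

>>> {"fn": "apply_moves", "kwargs": {"motion": [[-0.5,1,0,0,0,0],[0,1,0,0,0,0],[0,0,0,0,0,0],[0,0,0,0,0,0]]}}

```text
t: 3.45
tool_pos: [0.4054, -0.0343, 0.253]
orientation: [[-1.0, 0.003, 0.0], [0.003, 1.0, -0.0], [-0.0, -0.0, -1.0]]
contact_force: [0.5, -0.4, 0.1]
width: 0.999
grip_force: 0.0
```

```bash
python3 - <<'E'
from bench import sensors, grab_frame, models
import cv2,numpy as np
p=grab_frame("wrist"); s=sensors.observe()
print(s["t"],s["tool_pos"],np.round(s["orientation"],3).tolist())
np.savez("w1.npz",K=p["intrinsics"],E=p["extrinsics"],px=p["pixels"])
for t in ("carton_mid","knob","pivot","seat"):
    print(t,[(round(d["confidence"],2),np.round(d["box"],1).tolist()) for d in models.search_frame(p,t)[:3]])
cv2.imwrite("pics/w1.png",cv2.resize(p["pixels"][:,:,::-1],(800,600),interpolation=cv2.INTER_CUBIC))
E
```

```text
3.5 [ 0.40534486 -0.03456055  0.25292582] [[-1.0, 0.004, 0.0], [0.004, 1.0, -0.0], [-0.0, -0.0, -1.0]]
carton_mid [(0.91, [202.4, 156.7, 105.5, 67.6]), (0.78, [110.0, 228.4, 107.2, 57.5]), (0.64, [147.1, 321.6, 10.7, 6.6])]
knob []
pivot [(0.81, [283.8, 271.8, 164.1, 102.0])]
seat [(0.57, [283.5, 272.8, 170.6, 99.4])]
```

View pics/w1.png

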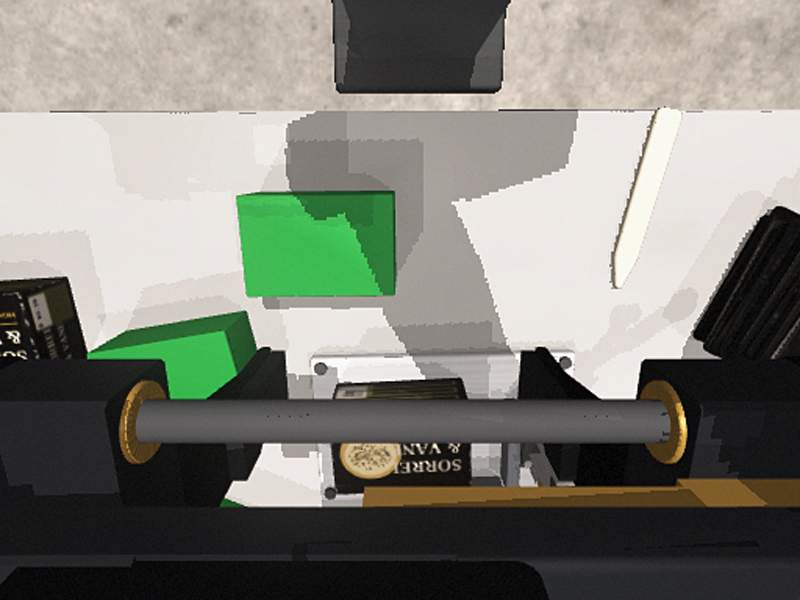

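The wrist picture (upside down, image up is toward the robot) shows the nest partly hidden under the gripper at (440,430), with green boxes at (316,245) and (190,350). Shifting farther in +x will clear the view.

>>> {"fn": "apply_moves", "kwargs": {"motion": [[-0.9,0.1,-0.5,0,0,0],[-0.9,0.1,-0.5,0,0,0],[-0.9,0.2,-0.5,0,0,0],[-0.9,0.2,-0.4,0,0,0],[-0.9,0.2,0,0,0,0],[-0.9,0.2,0,0,0,0],[-0.9,0.2,0,0,0,0],[0,0,0,0,0,0]]}}

```text
t: 4.7
tool_pos: [0.5957, 0.0011, 0.3083]
orientation: [[-1.0, 0.004, -0.002], [0.004, 1.0, -0.0], [0.002, -0.0, -1.0]]
contact_force: [-0.7, -0.5, -0.3]
width: 1.006
grip_force: 0.0
```

```bash
python3 - <<'E'
from bench import sensors, grab_frame, models
import cv2,numpy as np
p=grab_frame("wrist"); s=sensors.observe()
print(s["t"],s["tool_pos"],np.round(s["orientation"],3).tolist())
np.savez("w2.npz",K=p["intrinsics"],E=p["extrinsics"],px=p["pixels"])
for t in ("carton_mid","knob","pivot","seat"):
    print(t,[(round(d["confidence"],2),np.round(d["box"],1).tolist()) for d in models.search_frame(p,t)[:3]])
cv2.imwrite("pics/w2.png",cv2.resize(p["pixels"][:,:,::-1],(800,600),interpolation=cv2.INTER_CUBIC))
E
```

```text
4.75 [0.5948078  0.00089916 0.30882624] [[-1.0, 0.004, -0.002], [0.004, 1.0, -0.0], [0.002, -0.0, -1.0]]
carton_mid [(0.71, [87.2, 95.2, 121.7, 76.3]), (0.66, [230.7, 137.2, 96.3, 63.2]), (0.59, [175.0, 21.1, 105.2, 41.8])]
knob [(0.7, [369.6, 166.1, 103.5, 38.3])]
pivot [(0.84, [299.2, 141.4, 246.8, 110.4])]
seat [(0.79, [297.6, 142.6, 250.6, 112.6])]
```

View pics/w2.png

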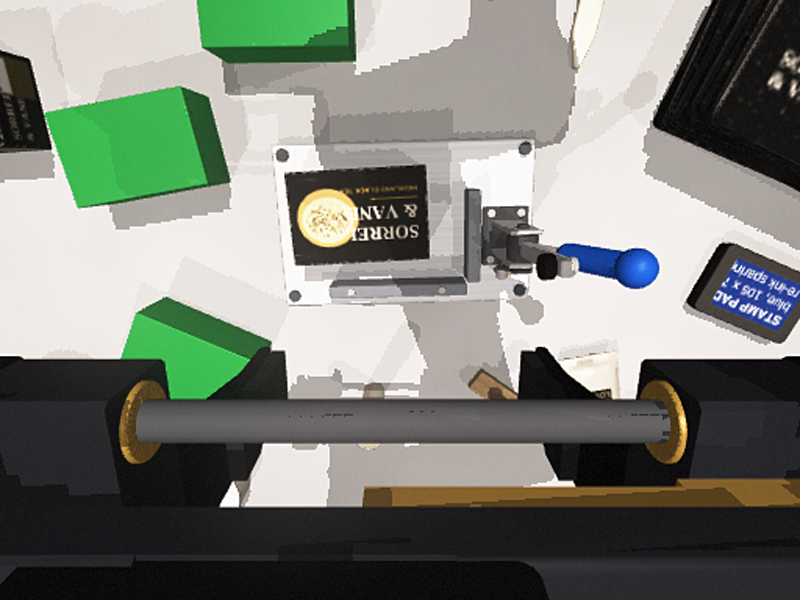

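The wrist view is clear. In 800x600 pixels: plate corners near (275,147), (535,140), (533,303), (283,305), carton top corners (286,171), (425,165), (430,258), (295,265), and ball at (637,268). The fences are at row ~282 and column ~468. I'll fit the model to these points and overlay it.

```bash
cat >> h.py <<'E'
from scipy.optimize import least_squares
def tf(p,P):
    c,s=np.cos(p[2]),np.sin(p[2]);P=np.atleast_2d(P).astype(float)
    return np.c_[P[:,0]*c-P[:,1]*s+p[0],P[:,0]*s+P[:,1]*c+p[1],P[:,2]]
def fit(K,E,P,uv,p0):
    return least_squares(lambda p:(proj(K,E,tf(p,P))-uv).ravel(),p0,loss="soft_l1")
def box(x0,x1,y0,y1,z): return np.array([[x0,y0,z],[x1,y0,z],[x1,y1,z],[x0,y1,z]])
PLATE=box(-.089,.066,-.120,.125,.012);FARF=box(.0395,.0515,-.071,.059,.042);LEFTF=box(-.045,.039,.059,.071,.042)
CT=box(-.039,.039,-.0585,.0585,.070)
def overlay(px,K,E,seat,car,fn,crop,s):
    im=cv2.resize(px[:,:,::-1],None,fx=s,fy=s,interpolation=cv2.INTER_CUBIC)
    for p,B,c in [(seat,PLATE,(0,0,255)),(seat,FARF,(255,0,255)),(seat,LEFTF,(255,0,255)),(car,CT,(0,255,255))]:
        q=(proj(K,E,tf(p,B))+.5)*s
        cv2.polylines(im,[(q*16).astype(int)],True,c,1,cv2.LINE_AA,4)
    kn=(proj(K,E,tf(seat,[[0,.147,.178]]))[0]+.5)*s; cv2.circle(im,tuple(kn.astype(int)),4,(0,255,0),-1)
    x,y,w,h=crop;cv2.imwrite(fn,im[int(y*s):int((y+h)*s),int(x*s):int((x+w)*s)])
E
python3 - <<'E'
from h import *
d=np.load("w2.npz");K,E,px=d["K"],d["E"],d["px"];f=.64
uv=np.array([(275,147),(283,305),(533,303),(535,140)])*f-.5*0
r=fit(K,E,PLATE[[0,1,2,3]],uv,[.583,0,0]);print("seat",np.round(r.x,4),np.round(r.fun,1))
g=px.max(2)
cu=np.array([(286,171),(295,265),(430,258),(425,165)])*f
c=fit(K,E,CT,cu,[.557,-.04,0]);print("carton",np.round(c.x,4),np.round(c.fun,1))
hsv=cv2.cvtColor(px,cv2.COLOR_RGB2HSV);m=cv2.inRange(hsv,(105,150,60),(130,255,255));m[:, :380]=0;m[190:]=0;m[:,430:]=0
print("ball px",np.argwhere(m).mean(0)[::-1], proj(K,E,tf(r.x,[[0,.147,.178]])))
overlay(px,K,E,r.x,c.x,"pics/ov.png",(165,80,265,125),3)
E
```

```text
seat [0.5876 0.0021 0.0142] [-1.8 -0.8  2.2  1.2 -2.5 -0.3  2.   0.3]
carton [ 0.5592 -0.0355  0.0423] [-1.2  0.2 -0.3  0.   0.2  0.5  1.5 -0.5]
ball px [400.56363636 169.91030303] [[407.9201865  174.85664629]]
```

View pics/ov.png

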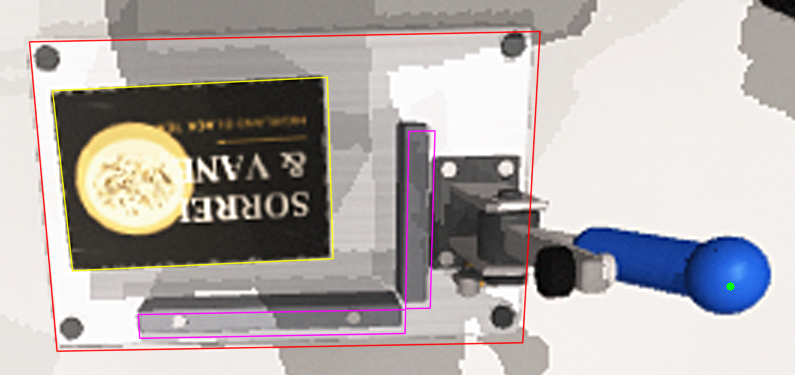

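```bash
python3 - <<'E'
from h import *
d=np.load("w2.npz");K,E,px=d["K"],d["E"],d["px"]
P=np.vstack([PLATE[[0,1,2,3]],FARF[[1,2]],LEFTF[[3,2]],[[0,.147,.178]]])
o=np.array([(30,42),(58,349),(521,341),(538,30),(140,333),(402,325),(427,124),(429,301),(729,273)])
uv=o/3-.5+[165,80]
r=fit(K,E,P,uv,[.583,0,0]);print("seat",np.round(r.x,4),np.degrees(r.x[2]),np.round(r.fun.reshape(-1,2),1).tolist())
c=fit(K,E,CT,(np.array([(53,91),(72,269),(332,258),(327,77)])/3-.5+[165,80]),[.557,-.04,0])
s=r.x;dl=c.x[:2]-s[:2];R=np.array([[np.cos(s[2]),np.sin(s[2])],[-np.sin(s[2]),np.cos(s[2])]])
print("carton",np.round(c.x,4),"in seat",R@dl,np.degrees(c.x[2]-s[2]),np.round(c.fun,1))
np.save("seat.npy",s)
im=cv2.resize(px[115:200,200:330,::-1],None,fx=6,fy=6,interpolation=cv2.INTER_CUBIC)
for B,col in [(PLATE,(0,0,255)),(FARF,(255,0,255)),(LEFTF,(255,0,255))]:
    cv2.polylines(im,[((proj(K,E,tf(s,B))+.5-[200,115])*6*16).astype(int)],True,col,1,cv2.LINE_AA,4)
cv2.imwrite("pics/ov2.png",im)
E
```

```text
seat [0.5855 0.0014 0.0234] 1.3411643027068285 [[-1.4, -0.9], [-0.6, -0.0], [0.5, -1.6], [-0.4, -2.0], [-0.5, 0.7], [0.7, 0.9], [1.7, 0.1], [0.1, 0.4], [0.1, 0.9]]
carton [ 0.5592 -0.0354  0.0404] in seat [-0.02711909 -0.03619844] 0.9711711414014954 [-0.2 -0.4 -0.   0.3  0.2  0.1  0.1 -0. ]
```

View pics/ov2.png

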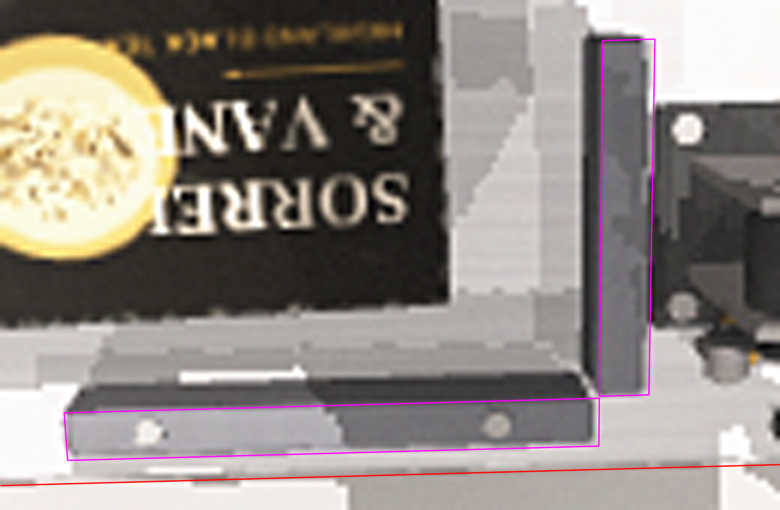

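The overlay matches within about 1 mm. Seat is at (0.585, 0.001) with yaw 1.3°, and the carton is at seat (-27, -36) mm, turned +1°. I'm going behind the carton on the robot side, fingers 74 mm apart, to push +x.

>>> {"fn": "apply_moves", "kwargs": {"motion": [[0.9,-0.4,0,0,0,-0.31],[0.9,-0.4,0,0,0,0],[0.9,-0.4,0,0,0,0],[0.8,0,0,0,0,0],[0,0,1,0,0,0],[0,0,1,0,0,0],[0,0,1,0,0,0],[0,0,1,0,0,0]], "grip": 0.15}}

```text
t: 5.95
tool_pos: [0.4897, -0.0366, 0.1897]
orientation: [[-1.0, -0.024, 0.002], [-0.024, 1.0, 0.0], [-0.002, 0.0, -1.0]]
contact_force: [0.6, 0.7, 0.6]
width: 0.847
grip_force: 0.0
```

>>> {"fn": "apply_moves", "kwargs": {"motion": [[0,0,1,0,0,0],[0,0,1,0,0,0],[0,0,0.8,0,0,0],[0,0,0,0,0,0]]}}

```text
t: 6.45
tool_pos: [0.4886, -0.0369, 0.1049]
orientation: [[-1.0, -0.023, -0.003], [-0.023, 1.0, -0.001], [0.003, -0.001, -1.0]]
contact_force: [-0.1, 0.5, -0.5]
width: 0.85
grip_force: 0.0
```

>>> {"fn": "apply_moves", "kwargs": {"motion": [[0,0,1,0,0,0],[0,0,0.65,0,0,0],[0,0,0,0,0,0],[-0.2,0,0,0,0,0],[-0.2,0,0,0,0,0],[-0.2,0,0,0,0,0]]}}

```text
t: 7.2
tool_pos: [0.5091, -0.0359, 0.0572]
orientation: [[-1.0, -0.024, 0.001], [-0.024, 1.0, 0.0], [-0.001, 0.0, -1.0]]
contact_force: [-2.1, -0.3, -0.4]
width: 0.849
grip_force: 0.7
```

>>> {"fn": "apply_moves", "kwargs": {"motion": [[-0.15,0,0,0,0,0],[-0.15,0,0,0,0,0],[-0.15,0,0,0,0,0],[-0.15,0,0,0,0,0]]}}

```text
t: 7.7
tool_pos: [0.5264, -0.0357, 0.0562]
orientation: [[-1.0, -0.023, -0.0], [-0.023, 1.0, -0.0], [0.0, -0.0, -1.0]]
contact_force: [-2.0, -0.5, -0.3]
width: 0.85
grip_force: 0.9
```

>>> {"fn": "apply_moves", "kwargs": {"motion": [[-0.1,0,0,0,0,0],[-0.1,0,0,0,0,0],[-0.1,0,0,0,0,0]]}}

```text
t: 8.07
tool_pos: [0.5354, -0.0354, 0.0562]
orientation: [[-1.0, -0.024, 0.0], [-0.024, 1.0, 0.0], [-0.0, 0.0, -1.0]]
contact_force: [-0.8, -0.1, -0.1]
width: 0.851
grip_force: 0.8
```

>>> {"fn": "apply_moves", "kwargs": {"motion": [[-0.05,0,0,0,0,0],[0,0,0,0,0,0]]}}

```text
t: 8.32
tool_pos: [0.5366, -0.0353, 0.0562]
orientation: [[-1.0, -0.023, -0.0], [-0.023, 1.0, 0.0], [0.0, 0.0, -1.0]]
contact_force: [-1.7, 0.5, -1.9]
width: 0.851
grip_force: 0.8
```

>>> {"fn": "apply_moves", "kwargs": {"motion": [[-0.05,0,0,0,0,0],[0,0,0,0,0,0]]}}

```text
t: 8.57
tool_pos: [0.5366, -0.0354, 0.0562]
orientation: [[-1.0, -0.023, -0.003], [-0.023, 1.0, -0.0], [0.003, -0.0, -1.0]]
contact_force: [-5.1, 1.6, 2.2]
width: 0.855
grip_force: 2.6
```

>>> {"fn": "apply_moves", "kwargs": {"motion": [[-0.05,0,0,0,0,0],[0,0,0,0,0,0]]}}

```text
t: 8.82
tool_pos: [0.5366, -0.0354, 0.0562]
orientation: [[-1.0, -0.023, -0.006], [-0.023, 1.0, -0.0], [0.006, -0.0, -1.0]]
contact_force: [-7.9, 2.6, 5.4]
width: 0.851
grip_force: 4.1
```

Snug on the far fence (8 N, no more travel). Now I back off, go up, and turn 90° to push the -y face.

>>> {"fn": "apply_moves", "kwargs": {"motion": [[0.5,0,0,0,0,0],[0.6,0,0,0,0,0],[0,0,-1,0,0,0],[0,0,-1,0,0,0],[0,0,-1,0,0,0],[0,0,-1,0,0,0],[-0.9,-0.9,0,0,0,-1],[0,0,0,0,0,-1]]}}

```text
t: 9.82
tool_pos: [0.5365, -0.0633, 0.1773]
orientation: [[-0.98, -0.198, 0.005], [-0.198, 0.98, 0.0], [-0.005, -0.001, -1.0]]
contact_force: [-0.1, -0.7, -0.6]
width: 0.853
grip_force: 0.0
```

>>> {"fn": "apply_moves", "kwargs": {"motion": [[0,0,0,0,0,-1],[0,0,0,0,0,-1],[0,0,0,0,0,-1],[0,0,0,0,0,-1],[0,0,0,0,0,-1],[0,0,0,0,0,-1],[0,0,0,0,0,-1],[0,0,0,0,0,-1]], "grip": 0.45}}

```text
t: 10.82
tool_pos: [0.535, -0.0624, 0.1769]
orientation: [[-0.622, -0.783, 0.003], [-0.783, 0.622, 0.0], [-0.002, -0.002, -1.0]]
contact_force: [0.6, -0.4, 0.9]
width: 0.547
grip_force: 0.0
```

>>> {"fn": "apply_moves", "kwargs": {"motion": [[0,0,0,0,0,-1],[0,0,0,0,0,-1],[0,0,0,0,0,-1],[0,0,0,0,0,-1],[0,0,0,0,0,-1],[0,0,0,0,0,-1],[0,0,0,0,0,-1],[0,0,0,0,0,-1]]}}

```text
t: 11.82
tool_pos: [0.535, -0.0624, 0.1769]
orientation: [[0.027, -1.0, 0.003], [-1.0, -0.027, 0.0], [-0.0, -0.003, -1.0]]
contact_force: [0.3, 0.1, 0.2]
width: 0.549
grip_force: 0.0
```

```bash
cat > st.py <<'E'
from bench import sensors
import numpy as np
s=sensors.observe();o=s["orientation"];a=np.radians(1.34);R=np.array([[np.cos(a),np.sin(a)],[-np.sin(a),np.cos(a)]])
q=R@(np.array(s["tool_pos"][:2])-[.585,.0008])
print(s["t"],"seat mm",np.round(q*1e3,1),"z",round(s["tool_pos"][2],4),"tool x yaw in seat",round(np.degrees(np.arctan2(o[1][0],o[0][0]))-1.34,2),"j",np.round(s["joint_pos"],1))
E
python3 st.py
```

```text
11.825 seat mm [-51.5 -62. ] z 0.1769 tool x yaw in seat -89.82 j [ 10.6  15.8 -15.8   0.  -58.2  -9.1]
```

>>> {"fn": "apply_moves", "kwargs": {"motion": [[0.95,-0.86,0,0,0,0],[0.95,-0.86,0,0,0,0],[0,0,1,0,0,0],[0,0,1,0,0,0],[0,0,1,0,0,0],[0,0,1,0,0,0],[0,0,0,0,0,0]]}}

```text
t: 12.7
tool_pos: [0.5859, -0.1183, 0.0545]
orientation: [[0.023, -1.0, -0.003], [-1.0, -0.023, -0.0], [0.0, 0.003, -1.0]]
contact_force: [-0.3, 0.2, 1.7]
width: 0.55
grip_force: 0.0
```

```bash
python3 st.py
```

```text
12.7 seat mm [  -1.9 -119.1] z 0.0545 tool x yaw in seat -90.0 j [  4.1  29.1 -15.1  -0.  -46.1  -2.8]
```

>>> {"fn": "apply_moves", "kwargs": {"motion": [[0,0,0,0,0,0],[-0.2,0,0,0,0,0],[-0.2,0,0,0,0,0],[-0.2,0,0,0,0,0],[-0.2,0,0,0,0,0]], "grip": 0.6}}

```text
t: 13.32
tool_pos: [0.5871, -0.0942, 0.0571]
orientation: [[0.024, -1.0, 0.001], [-1.0, -0.024, -0.001], [0.001, -0.001, -1.0]]
contact_force: [0.4, -3.7, 2.2]
width: 0.399
grip_force: 1.6
```

>>> {"fn": "apply_moves", "kwargs": {"motion": [[-0.15,0,0,0,0,0],[-0.15,0,0,0,0,0],[-0.15,0,0,0,0,0],[-0.15,0,0,0,0,0]]}}

```text
t: 13.82
tool_pos: [0.5862, -0.076, 0.0563]
orientation: [[0.023, -1.0, -0.0], [-1.0, -0.023, -0.0], [0.0, 0.0, -1.0]]
contact_force: [0.1, -3.3, 2.6]
width: 0.397
grip_force: 1.7
```

```bash
python3 st.py
```

```text
13.825 seat mm [ -0.6 -76.8] z 0.0563 tool x yaw in seat -90.0 j [  8.3  28.3 -16.1   0.  -45.6  -7. ]
```

>>> {"fn": "apply_moves", "kwargs": {"motion": [[-0.1,0,0,0,0,0],[-0.1,0,0,0,0,0],[-0.05,0,0,0,0,0],[0,0,0,0,0,0]]}}

```text
t: 14.32
tool_pos: [0.586, -0.0684, 0.0562]
orientation: [[0.023, -1.0, -0.0], [-1.0, -0.023, 0.0], [-0.0, 0.0, -1.0]]
contact_force: [0.1, -2.1, 1.8]
width: 0.399
grip_force: 0.9
```

>>> {"fn": "apply_moves", "kwargs": {"motion": [[-0.05,0,0,0,0,0],[0,0,0,0,0,0]]}}

```text
t: 14.58
tool_pos: [0.5858, -0.0682, 0.0562]
orientation: [[0.023, -1.0, -0.001], [-1.0, -0.023, -0.001], [0.001, 0.001, -1.0]]
contact_force: [-0.2, -6.3, 1.7]
width: 0.397
grip_force: 3.2
```

```bash
python3 st.py
```

```text
14.575 seat mm [ -0.8 -69. ] z 0.0562 tool x yaw in seat -90.01 j [  9.1  28.2 -16.3   0.1 -45.5  -7.8]
```

>>> {"fn": "apply_moves", "kwargs": {"motion": [[-0.05,0,0,0,0,0],[0,0,0,0,0,0],[0.3,0,0,0,0,0],[0.7,0,0,0,0,0],[0,0,-1,0,0,0],[0,0,-1,0,0,0],[0,0,-1,0,0,0]]}}

```text
t: 15.45
tool_pos: [0.5864, -0.0963, 0.1469]
orientation: [[0.023, -1.0, -0.001], [-1.0, -0.023, 0.001], [-0.001, 0.001, -1.0]]
contact_force: [0.7, -0.8, 0.6]
width: 0.397
grip_force: 0.0
```

```bash
python3 st.py; python3 - <<'E'
from bench import grab_frame
from h import *
p=grab_frame("wrist");np.savez("w3.npz",K=p["intrinsics"],E=p["extrinsics"],px=p["pixels"])
t=grab_frame("top")
im=p["pixels"][:,:,::-1]
cv2.imwrite("pics/w3.png",cv2.resize(im,(800,600),interpolation=cv2.INTER_CUBIC))
cv2.imwrite("pics/t3.png",cv2.resize(t["pixels"][160:240,200:290,::-1],None,fx=6,fy=6,interpolation=cv2.INTER_CUBIC))
E
```

```text
15.45 seat mm [ -0.8 -97.1] z 0.1469 tool x yaw in seat -90.03 j [  6.3  22.7 -10.1  -0.1 -57.2  -4.9]
```

View pics/w3.png

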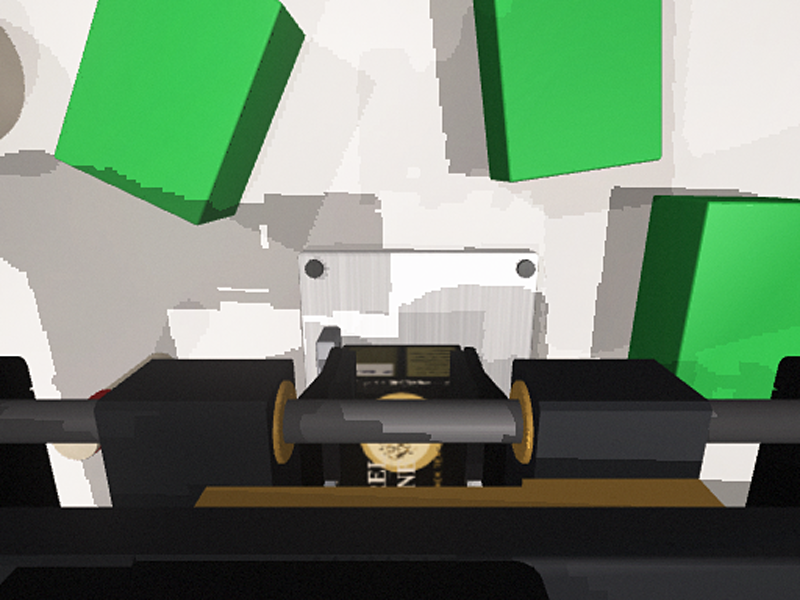

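The wrist view shows the carton in line with the plate at (400,400), still on the nest and the far fence. I'll do a final +x nudge with the closed fingers.

>>> {"fn": "apply_moves", "kwargs": {"motion": [[0,0.9,0,0,0,0],[-0.4,0.9,0,0,0,0],[-0.9,0.84,0,0,0,0],[-0.9,0,0,0,0,0],[-0.8,0,1,0,0,0],[0,0,1,0,0,0],[0,0,1,0,0,0],[0,0,0,0,0,0]], "grip": 1.0}}

```text
t: 16.55
tool_pos: [0.503, -0.0084, 0.0537]
orientation: [[0.023, -1.0, -0.007], [-1.0, -0.023, -0.001], [0.001, 0.007, -1.0]]
contact_force: [-0.0, -0.0, -0.6]
width: 0.004
grip_force: 0.0
```

```bash
python3 st.py
```

```text
16.55 seat mm [-82.2  -7.3] z 0.0537 tool x yaw in seat -90.04 j [ 17.5  21.9 -28.5  -0.1 -40.  -16.2]
```

>>> {"fn": "apply_moves", "kwargs": {"motion": [[0,-0.2,0,0,0,0],[0,-0.2,0,0,0,0],[0,-0.2,0,0,0,0],[0,-0.15,0,0,0,0],[0,-0.05,0,0,0,0],[0,0,0,0,0,0]]}}

```text
t: 17.3
tool_pos: [0.5294, -0.007, 0.0563]
orientation: [[0.023, -1.0, -0.0], [-1.0, -0.023, 0.0], [-0.0, 0.0, -1.0]]
contact_force: [-0.6, -0.4, -0.1]
width: 0.005
grip_force: 0.0
```

>>> {"fn": "apply_moves", "kwargs": {"motion": [[0,-0.1,0,0,0,0],[0,0,0,0,0,0]]}}

```text
t: 17.55
tool_pos: [0.5326, -0.0069, 0.0564]
orientation: [[0.024, -1.0, 0.0], [-1.0, -0.024, 0.0], [-0.0, -0.0, -1.0]]
contact_force: [-0.6, -0.6, -0.4]
width: 0.004
grip_force: 0.0
```

```bash
python3 st.py
```

```text
17.55 seat mm [-52.6  -6.5] z 0.0564 tool x yaw in seat -89.99 j [ 16.7  23.8 -24.6   0.  -41.7 -15.4]
```

>>> {"fn": "apply_moves", "kwargs": {"motion": [[0,-0.07,0,0,0,0],[0,0,0,0,0,0]]}}

```text
t: 17.8
tool_pos: [0.5346, -0.0069, 0.0563]
orientation: [[0.024, -1.0, 0.0], [-1.0, -0.024, -0.0], [0.0, -0.0, -1.0]]
contact_force: [-0.3, 0.0, 0.0]
width: 0.007
grip_force: 0.0
```

>>> {"fn": "apply_moves", "kwargs": {"motion": [[0,-0.05,0,0,0,0],[0,0,0,0,0,0]]}}

```text
t: 18.05
tool_pos: [0.5361, -0.0069, 0.0564]
orientation: [[0.024, -1.0, 0.0], [-1.0, -0.024, 0.0], [-0.0, -0.0, -1.0]]
contact_force: [-0.8, -0.5, -0.4]
width: 0.001
grip_force: 0.0
```

```bash
python3 st.py
```

```text
18.05 seat mm [-49.1  -6.5] z 0.0564 tool x yaw in seat -89.99 j [ 16.6  24.  -24.1   0.  -41.9 -15.3]
```

>>> {"fn": "apply_moves", "kwargs": {"motion": [[0,-0.05,0,0,0,0],[0,-0.05,0,0,0,0],[0,0,0,0,0,0]]}}

```text
t: 18.42
tool_pos: [0.5379, -0.0071, 0.0561]
orientation: [[0.023, -1.0, -0.003], [-1.0, -0.023, -0.0], [0.0, 0.003, -1.0]]
contact_force: [-4.5, -0.1, 2.4]
width: 0.006
grip_force: 2.0
```

>>> {"fn": "apply_moves", "kwargs": {"motion": [[0,-0.05,0,0,0,0],[0,0,0,0,0,0]]}}

```text
t: 18.68
tool_pos: [0.5378, -0.0072, 0.056]
orientation: [[0.023, -1.0, -0.006], [-1.0, -0.023, -0.001], [0.001, 0.006, -1.0]]
contact_force: [-7.0, 1.9, 5.0]
width: 0.007
grip_force: 3.6
```

```bash
python3 st.py
```

```text
18.675 seat mm [-47.3  -6.9] z 0.056 tool x yaw in seat -90.03 j [ 16.5  24.3 -23.6  -0.1 -42.4 -15.1]
```

Snug in x again (7 N, no travel). Now up and over to the far side of the blue ball.

>>> {"fn": "apply_moves", "kwargs": {"motion": [[0,0.4,0,0,0,0],[0,0.6,-0.5,0,0,0],[0,0,-1,0,0,0],[0,0,-1,0,0,0],[0,0,-1,0,0,0],[0,0,-1,0,0,0],[0,0,-1,0,0,0],[0,0,-1,0,0,0]]}}

```text
t: 19.68
tool_pos: [0.5109, -0.0073, 0.2526]
orientation: [[0.024, -1.0, 0.003], [-1.0, -0.024, 0.001], [-0.001, -0.003, -1.0]]
contact_force: [-0.0, -0.0, -0.4]
width: 0.005
grip_force: 0.0
```

>>> {"fn": "apply_moves", "kwargs": {"motion": [[0,0,-1,0,0,0],[-0.9,-0.5,0,0,0,0],[-0.9,-0.5,0,0,0,0],[-0.9,-0.5,0,0,0,0],[-0.9,-0.5,0,0,0,0],[-0.9,-0.5,0,0,0,0],[-0.9,-0.07,0,0,0,0],[-0.9,0,0,0,0,0]]}}

```text
t: 20.68
tool_pos: [0.5838, 0.1845, 0.2812]
orientation: [[0.023, -1.0, 0.002], [-1.0, -0.023, 0.001], [-0.001, -0.002, -1.0]]
contact_force: [0.6, 0.3, 0.9]
width: 0.006
grip_force: 0.0
```

>>> {"fn": "apply_moves", "kwargs": {"motion": [[-0.3,0,0,0,0,0],[0,0,0,0,0,0]]}}

```text
t: 20.92
tool_pos: [0.583, 0.1926, 0.2813]
orientation: [[0.024, -1.0, 0.001], [-1.0, -0.024, 0.0], [-0.0, -0.001, -1.0]]
contact_force: [-0.8, -0.5, 0.1]
width: 0.007
grip_force: 0.0
```

```bash
python3 st.py; python3 - <<'E'
from bench import grab_frame
from h import *
p=grab_frame("wrist");K,E,px=p["intrinsics"],p["extrinsics"],p["pixels"]
np.savez("w4.npz",K=K,E=E,px=px)
s=np.array([.585,.0008,.0234])
im=cv2.resize(px[:,:,::-1],None,fx=1.5,fy=1.5,interpolation=cv2.INTER_CUBIC)
for B,c in [(FARF,(255,0,255)),(LEFTF,(255,0,255)),(CT,(0,255,255))]:
    cv2.polylines(im,[((proj(K,E,tf(s,B))+.5)*1.5*16).astype(int)],True,c,1,cv2.LINE_AA,4)
cv2.imwrite("pics/w4.png",im)
E
```

```text
20.925 seat mm [  2.4 191.7] z 0.2813 tool x yaw in seat -89.95 j [ 33.4  19.1   4.4   0.  -75.3 -32. ]
```

View pics/w4.png

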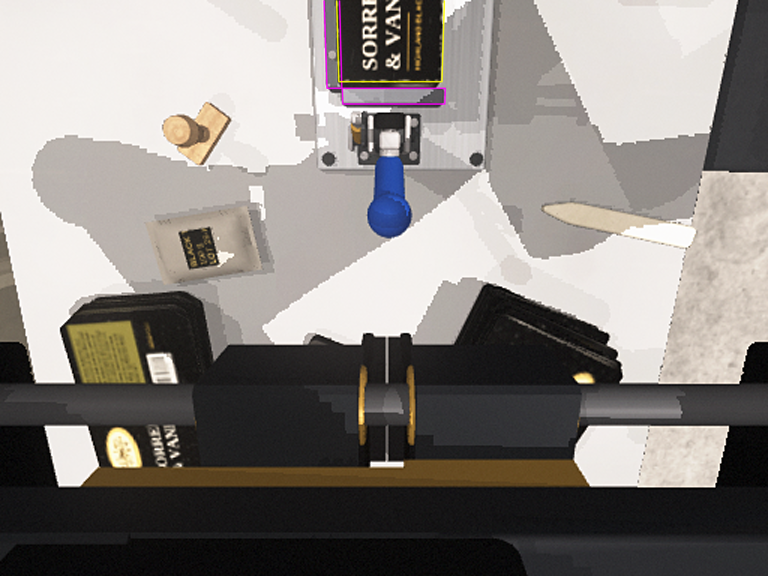

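The carton's top outline matches the modelled home position within about a pixel, and the ball at (388,215) lines up with the fingers at column 386. Now I descend and push the lever.

>>> {"fn": "apply_moves", "kwargs": {"motion": [[0,0.05,1,0,0,0],[0,0,1,0,0,0],[0,0,1,0,0,0],[-0.0,0,0,0,0,0],[0.25,0,0,0,0,0],[0.25,0,0,0,0,0],[0.25,0,0,0,0,0]]}}

```text
t: 21.85
tool_pos: [0.5824, 0.1692, 0.1926]
orientation: [[0.023, -1.0, 0.002], [-1.0, -0.023, 0.001], [-0.001, -0.002, -1.0]]
contact_force: [-0.7, 0.2, 0.1]
width: 0.005
grip_force: 0.0
```

>>> {"fn": "apply_moves", "kwargs": {"motion": [[0.25,0,0,0,0,0],[0.25,0,0,0,0,0],[0.25,0,0,0,0,0],[0.25,0,0,0,0,0]]}}

```text
t: 22.35
tool_pos: [0.5828, 0.1394, 0.1915]
orientation: [[0.024, -1.0, 0.0], [-1.0, -0.024, 0.0], [-0.0, -0.0, -1.0]]
contact_force: [-0.1, 0.5, 0.6]
width: 0.003
grip_force: 0.2
```

```bash
python3 st.py
```

```text
22.35 seat mm [  1.  138.6] z 0.1915 tool x yaw in seat -89.99 j [ 28.9  20.9  -6.    0.  -63.1 -27.6]
```

>>> {"fn": "apply_moves", "kwargs": {"motion": [[0.25,0,0,0,0,0],[0.25,0,0,0,0,0],[0.25,0,0,0,0,0]]}}

```text
t: 22.72
tool_pos: [0.5831, 0.1167, 0.1913]
orientation: [[0.023, -1.0, -0.0], [-1.0, -0.023, -0.0], [0.0, 0.0, -1.0]]
contact_force: [-0.2, -0.2, 0.6]
width: 0.007
grip_force: 0.0
```

>>> {"fn": "apply_moves", "kwargs": {"motion": [[0.25,0,0,0,0,0],[0.25,0,0,0,0,0],[0.25,0,0,0,0,0],[0,0,0,0,0,0]]}}

```text
t: 23.22
tool_pos: [0.5837, 0.0942, 0.1914]
orientation: [[0.023, -1.0, 0.0], [-1.0, -0.023, 0.0], [-0.0, -0.0, -1.0]]
contact_force: [0.1, -0.2, -0.5]
width: 0.007
grip_force: 0.0
```

```bash
python3 st.py; python3 - <<'E'
from bench import grab_frame
import cv2
p=grab_frame("side")["pixels"]
cv2.imwrite("pics/s5.png",cv2.resize(p[120:270,180:340,::-1],None,fx=4,fy=4,interpolation=cv2.INTER_CUBIC))
E
```

```text
23.225 seat mm [ 0.9 93.4] z 0.1914 tool x yaw in seat -90.04 j [ 24.8  20.1  -7.2   0.  -62.7 -23.5]
```

View pics/s5.png

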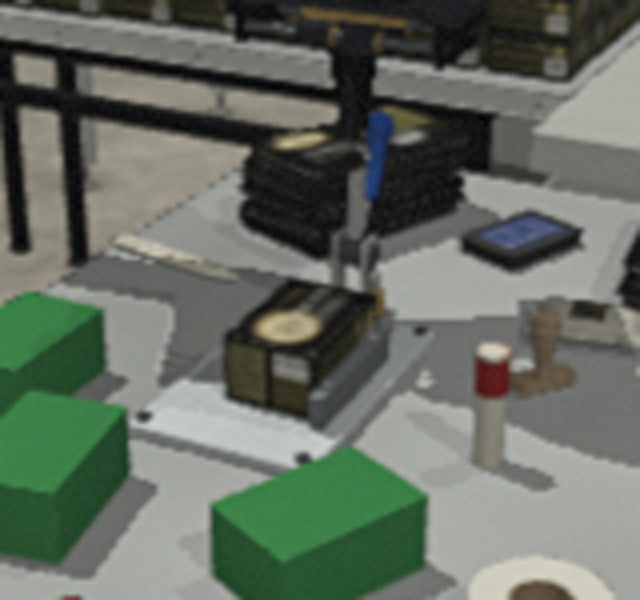

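```bash
python3 - <<'E'
from h import *
from bench import grab_frame
import cv2
d=np.load("side.npz");K,E=d["K"],d["E"];s=[.585,.0008,.0234]
th=np.radians([-28,-12,0,12,40,67])
B=np.c_[0*th,.098-.105*np.sin(th),.085+.105*np.cos(th)]
print("ball by lean",((proj(K,E,tf(s,B))-[180,120])*4).round().tolist())
print("tip,tcp",((proj(K,E,[[.5837,.0942,.166],[.5837,.0942,.191]])-[180,120])*4).round())
p0=d["px"];p=grab_frame("side")["pixels"]
for q in(p0,p):
    m=cv2.inRange(cv2.cvtColor(q,cv2.COLOR_RGB2HSV),(105,150,60),(130,255,255))[120:185,255:300];a=np.argwhere(m)
    print("blue px",len(a),"rows",a[:,0].min(),a[:,0].max(),"top pt",(a[a[:,0]<a[:,0].min()+6].mean(0)[::-1]+[75,0])*4)
E
```

```text
ball by lean [[375.0, 123.0], [362.0, 122.0], [351.0, 127.0], [340.0, 138.0], [315.0, 183.0], [298.0, 243.0]]
tip,tcp [[349. 157.]
 [350. 127.]]
blue px 91 rows 28 49 top pt [377.5   123.125]
blue px 85 rows 28 49 top pt [377.24137931 123.5862069 ]
```

```bash
python3 - <<'E'
from h import *
from bench import grab_frame,sensors
d=np.load("side.npz");p0=d["px"].astype(int);p=grab_frame("side")["pixels"].astype(int)
D=np.abs(p-p0).max(2)
for v in range(142,170): print(v,(v-120)*4," ".join("%3d"%x for x in D[v,256:284]))
s=sensors.observe();print(s["contact_force"],s["t"])
w=grab_frame("wrist");m=cv2.inRange(cv2.cvtColor(w["pixels"],cv2.COLOR_RGB2HSV),(105,150,60),(130,255,255))
n,l,st,c=cv2.connectedComponentsWithStats(m);print([(a.tolist(),b.round().tolist()) for a,b in zip(st,c) if a[4]>40][1:])
K,E=w["intrinsics"],w["extrinsics"];print(proj(K,E,tf([.585,.0008,.0234],[[0,.147,.178],[0,.098,.085]])))
E
```

```text
142 88   2   3   2   2   2   3   6  12  37  44  67  77  96 113 108 108  85  19   5   2   5   4   3   3   3   3   1   3
143 92   2   3   6   6   5   7  10  12   4   2   9   8  22  31  36  43  48  11   5   1   3   1   3   2   4   1   2   1
144 96   2   4   1   2   1   3   2   2   3  13  16  12   8   9   4   7   7   2   3   2   1   2   2   3   1   2   3   2
145 100   2   4   5   5   4   1   3   5   7   6   6  11   7   2   1   8   4   3  10   6   5   7   3   3   3   1   3   1
146 104   3   2   2   4   1   1   2   8  22  64  68  48  44  42  29  18   6   4   7   4   7   3   4   2   2   2   8   1
147 108   3   2   3   2   1   2   5   5  39 110 125 104 108  98  62  29  22  27  39  26   8   2   2   5   1   3   2   3
148 112   2   2   2   3   3   3   5   7  37 109 117 111 112 117  87  39  37  58  72  62  40  20   2   5   3   3   4   1
149 116   2   3   2   2   4   1   5   4  32 102  78  41  52  63  73  62  57  68  67  59  46  32  14   2   4   3   0   2
150 120   2   1   2   2   4   1   2   7  30  69  65  60  65  79  79  79  54  44  42  43  34  27  15   3   2   3   3   3
151 124   3   3   2   3
[... 1703 characters left out ...]
1   3   1   2   1   0   6   6   3   2   3   3   3   5   7   4   5   3   1
166 184   5   6   5   9   5   6   8   3   3   2   2   2   1   1   3   5   3   1   2   1   4   3   2   2   4   3   6   2
167 188   7   3  14   2   9   2   4   7   4  11   6   1   2   5   1   4   3   2   9   2   2   7   9   6   3   7   1   1
168 192   2   5   7   3   5   6   5   4   5   4   2   3   1   3   2   2   1   3   1   0   4   7   1   2   4   6   4   4
169 196   1   4   7   4   6   8   7   4   5   5   5   5   2   2   2   2   5   2   2   1   5   1   3   1   6   4   2   7
[ 0.41550805 -0.31135565  0.46736404] 23.375
[([247, 291, 22, 20, 99], [258.0, 306.0])]
[[258.29454298 304.94487649]
 [258.08154447 195.6928974 ]]
```

The last view shows the lever still open, with the ball at (378,123) and the finger on the carton side of it. The fingertips passed over the ball, so the tips sit higher than I assumed. I'll go back over and repeat with the fingers lower.

>>> {"fn": "apply_moves", "kwargs": {"motion": [[0,0,-1,0,0,0],[0,0,-1,0,0,0],[-0.8,0,0,0,0,0],[-0.8,0,0,0,0,0],[-0.8,0,0,0,0,0],[-0.8,0,0,0,0,0],[0,0,0,0,0,0]]}}

```text
t: 24.3
tool_pos: [0.5812, 0.1929, 0.2507]
orientation: [[0.026, -1.0, -0.001], [-1.0, -0.026, -0.001], [0.0, 0.001, -1.0]]
contact_force: [-0.5, -0.2, -0.2]
width: 0.002
grip_force: 0.0
```

```bash
python3 st.py; python3 - <<'E'
from h import *
from bench import grab_frame,sensors
d=np.load("side.npz");K,E=d["K"],d["E"];p0=d["px"].astype(int);p=grab_frame("side")["pixels"].astype(int)
t=np.array(sensors.observe()["tool_pos"]);print(proj(K,E,[t,t-[0,0,.025],t+[0,0,.02]]))
u,v=proj(K,E,t)[0].astype(int);D=np.abs(p-p0).max(2)
for r in range(v-8,v+12): print(r," ".join("%3d"%x for x in D[r,u-9:u+10]))
E
```

```text
24.3 seat mm [  0.7 192.2] z 0.2507 tool x yaw in seat -89.84 j [ 33.5  19.9   1.2  -0.  -71.4 -32. ]
[[279.69772575 126.2602344 ]
 [279.4948759  133.51243072]
 [279.86253682 120.36798326]]
118   1   2   2   2   3   3  32  76  58  20  10  17  18  22  26   6   2   2   1
119   5   1   3   4   3   3  29  74  63  26  18  15  30  31  22   7   7   1   3
120   2   3   1   5   2   5  15  53  55  25   8   8  19  22  13   1   5   4   4
121   8   3   3   1   5   3   3  29  55  27   8  11  19  23   7   3   2   2   2
122   2   1   6   3   1   3   3  30  53  24   5  18  19  20   8   2   2   2   3
123   4   3   3   2   2   2   3  25  38  15   8  10  23  14   4   2   3   3   2
124   3   2   4   4   6   1  12  17  16  10   2   4   3  18   6   7   6   9   1
125  11   1   2   4   3   3   9  12   5   5   2   5  11   2   4   4   3   5   6
126   2   2   2   1   5   2  17  28   6  11   7   3  11   8   7   4   2   6   3
127   6   2   4   2   4   1  17  23  10   5   6   2  17   4   7   6   6   3   4
128   2   2   1   1   2   4   1   2   2   2   3   1   2   4   2   5   2   3   5
129   5   2   6   3   1   3   1   3   3   2   6   5   6   1   4   2   3   2   5
130   1   5   1   1   1   5   0   3   2   3   1   1   1   6   1   3   2   4   2
131   5   2   1   3   5   2   2   3   3   2   2   4   4   2   1   2   2   1   5
132   8   2   4   1   4   1   1   3   2   4  10   2   3   1   3   2   5   5   3
133   3   1   2   2   2   1   1   1   2   2   4   3   1   4   8   2   3   2  11
134   4   5   3   3   1   3   6   1   1   2   1   3   5   6   2   8   5   1   5
135   1   3   3   3   1   1   2   3   3   3   3   3   1   1   3   1   2   4   2
136   3   1   0   3   0   4   3   2   1   3   3   2   3   3   2   1   4   4   2
137   2   1   1   4   3   1   2   4   3   5   1   3   1   3   3   3   4   1   1
```

>>> {"fn": "apply_moves", "kwargs": {"motion": [[0,0,1,0,0,0],[0,0,1,0,0,0],[0,0,0.75,0,0,0],[0,0,0,0,0,0],[0.25,0,0,0,0,0],[0.25,0,0,0,0,0],[0.25,0,0,0,0,0]]}}

```text
t: 25.22
tool_pos: [0.5828, 0.1689, 0.1704]
orientation: [[0.023, -1.0, 0.003], [-1.0, -0.023, 0.003], [-0.003, -0.003, -1.0]]
contact_force: [-3.2, 8.3, 6.3]
width: 0.004
grip_force: 4.3
```

>>> {"fn": "apply_moves", "kwargs": {"motion": [[0.2,0,0,0,0,0],[0.2,0,0,0,0,0],[0,0,0,0,0,0]]}}

```text
t: 25.6
tool_pos: [0.5832, 0.1572, 0.1708]
orientation: [[0.024, -1.0, 0.004], [-1.0, -0.024, 0.003], [-0.003, -0.004, -1.0]]
contact_force: [-1.5, 4.7, 3.6]
width: 0.003
grip_force: 2.5
```

```bash
python3 st.py
```

```text
25.6 seat mm [  1.9 156.4] z 0.1708 tool x yaw in seat -89.99 j [ 30.4  22.2  -7.1  -0.  -60.4 -29. ]
```

Now it is in contact (about 5 N). Continuing.

>>> {"fn": "apply_moves", "kwargs": {"motion": [[0.25,0,0,0,0,0],[0.25,0,0,0,0,0],[0.25,0,0,0,0,0]]}}

```text
t: 25.98
tool_pos: [0.583, 0.1334, 0.169]
orientation: [[0.024, -1.0, 0.001], [-1.0, -0.024, 0.0], [-0.0, -0.001, -1.0]]
contact_force: [0.1, 1.7, 1.6]
width: 0.005
grip_force: 1.4
```

>>> {"fn": "apply_moves", "kwargs": {"motion": [[0.25,0,0,0,0,0],[0.25,0,0,0,0,0],[0.25,0,0,0,0,0]]}}

```text
t: 26.35
tool_pos: [0.5831, 0.1102, 0.1685]
orientation: [[0.023, -1.0, -0.001], [-1.0, -0.023, -0.001], [0.001, 0.001, -1.0]]
contact_force: [0.3, 0.8, 0.8]
width: 0.005
grip_force: 0.5
```

```bash
python3 st.py
```

```text
26.35 seat mm [  0.7 109.4] z 0.1685 tool x yaw in seat -90.01 j [ 26.3  21.5  -8.6   0.  -60.  -25. ]
```

>>> {"fn": "apply_moves", "kwargs": {"motion": [[0.2,0,0,0,0,0],[0.2,0,0,0,0,0],[0.2,0,0,0,0,0],[0,0,0,0,0,0]]}}

```text
t: 26.85
tool_pos: [0.5836, 0.0927, 0.1687]
orientation: [[0.023, -1.0, -0.001], [-1.0, -0.023, -0.0], [0.0, 0.001, -1.0]]
contact_force: [-0.2, 0.6, -0.1]
width: 0.004
grip_force: 0.0
```

```bash
cat > lv.py <<'E'
from h import *
from bench import grab_frame
p=grab_frame("side")["pixels"]
m=cv2.inRange(cv2.cvtColor(p,cv2.COLOR_RGB2HSV),(105,150,60),(130,255,255))[120:205,235:300]
a=np.argwhere(m)[:,::-1]+[55,0]
print(len(a),"bbox crop px",a.min(0)*4,a.max(0)*4,"mean",a.mean(0)*4)
E
python3 st.py; python3 lv.py
```

```text
26.85 seat mm [ 0.7 91.9] z 0.1687 tool x yaw in seat -90.03 j [ 24.7  21.2  -9.    0.  -59.8 -23.4]
68 bbox crop px [284 228] [336 256] mean [309.05882353 243.47058824]
```

The lever has snapped over. I'll retract and check from the same viewpoint as before.

>>> {"fn": "apply_moves", "kwargs": {"motion": [[0,0,-1,0,0,0],[0,0,-1,0,0,0],[0,0,-1,0,0,0],[-0.7,0,-0.8,0,0,0],[-0.7,0,0,0,0,0],[0,0,0,0,0,0],[0,0,0,0,0,0]]}}

```text
t: 27.78
tool_pos: [0.5821, 0.1353, 0.2814]
orientation: [[0.024, -1.0, -0.003], [-1.0, -0.024, -0.001], [0.001, 0.003, -1.0]]
contact_force: [-0.5, -0.4, 0.2]
width: 0.004
grip_force: 0.0
```

```bash
python3 st.py; python3 lv.py; python3 - <<'E'
from bench import grab_frame
from h import *
p=grab_frame("wrist");K,E,px=p["intrinsics"],p["extrinsics"],p["pixels"]
s=np.array([.585,.0008,.0234])
im=cv2.resize(px[:,:,::-1],None,fx=3,fy=3,interpolation=cv2.INTER_CUBIC)
for B,c in [(FARF,(255,0,255)),(LEFTF,(255,0,255)),(CT,(0,255,255))]:
    cv2.polylines(im,[((proj(K,E,tf(s,B))+.5)*3*16).astype(int)],True,c,1,cv2.LINE_AA,4)
cv2.imwrite("pics/w6.png",im[:600,400:1180])
E
```

```text
27.775 seat mm [  0.3 134.5] z 0.2814 tool x yaw in seat -89.97 j [ 28.6  17.5   2.2  -0.  -74.8 -27.2]
69 bbox crop px [288 232] [336 256] mean [310.08695652 243.65217391]
```

View pics/w6.png

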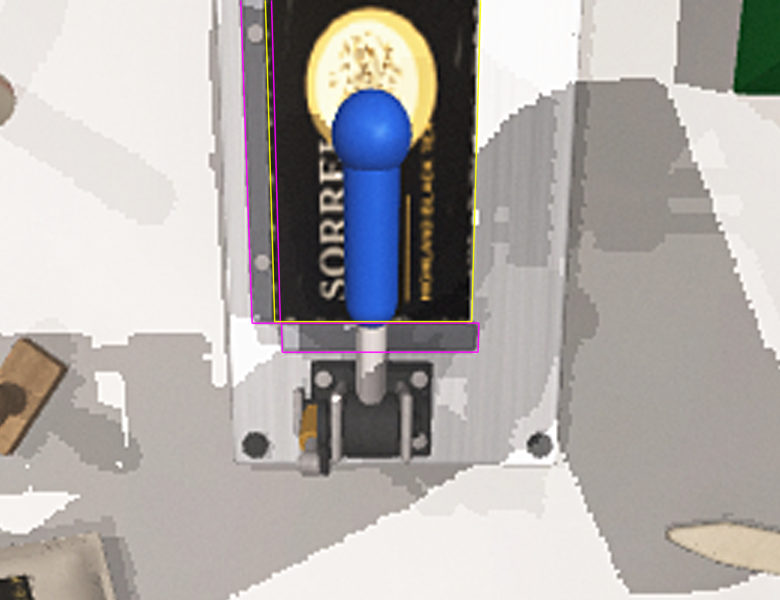

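The picture shows the lever locked, with the ball at (372,130) over the carton. The carton's outline lies on the home outline, flush with both fences, and the robot is clear.

```bash
python3 -c "
from bench import arm
print(arm.close_job())"
```

```text
the job is handed in; nothing more can be done
None
```

The carton is square and snug against both fences, the blue lever is locked over it, and the job is handed in at about 28 s; the first lever push passed over the ball and had to be repeated lower.

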